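Roll the loose hybridisation bottle into its V-cradle

ROBOT

A 6-joint arm with a two-finger parallel gripper is mounted at the origin on the work surface. World frame = base frame: x ahead of the robot, y to its left, z up, the work surface at z = 0. Lengths are in m, angles in degrees, forces in N, time in s.
With the tool pointing down it reaches from about 0.35 to 0.875 m from the base axis. Payload 15.5 kg.
Tool frame: the origin (TCP) lies midway between the tips of the shut fingers; the grasp point (between the pads) lies 19 mm behind it; z points along the fingers, y is the direction in which the jaws open and shut (so a half turn about z gives the same grasp; the last joint's range is limited). The gripper opens to 85 mm and grips with 20 to 120 N. Pads are 22 mm wide; open, the fingers measure 114 mm over their backs; the gripper's body (76 mm by 85 mm) begins 54 mm behind the grasp point. The pads swing forward as they close: fully open they stand 13 mm farther back than shut.
Start: joints at [70.273, 28.281, 77.091, -0, 74.628, -5.472], TCP at [0.154, 0.606, 0.231] pointing down, gripper open.
Joint ranges: [-166.48, 166.48], [-47.26, 123.95], [12.59, 153.08], [-70.14, 250.14], [6.76, 159.57], [-176.63, 176.63]. Speed limits (degrees/s): [108.29, 108.29, 147.25, 172.46, 172.46, 172.46].

INTERFACE

Orientations are given as a 3x3 rotation matrix whose columns are the frame's x, y, z axes.
In Python, from plant import telemetry, vision, robot gives the robot as it stands. The module is installed in compiled form; this text tells all that it offers.
- The arm moves only by the tool drive_tool, never from a script. Its arguments are lists of equal length, an entry for each row: "xyz": the shift along the tool's x, y, z in mm, a list of three; "turn": the turn about the tool's z in rad. A call has 1 to 5 rows; each row is the pose to reach, as a shift and turn from the pose commanded when the call began, along the tool's axes at that moment; what a row does not reach only later rows make up. A row lasts 1/8 s, in which the tool goes at most 62.5 mm and 10.7 degrees, less where a joint would pass 70% of its speed; a pose out of reach is approached as far as the arm can. A call with a gripper value outside its range is refused whole. "gripper" is the finger opening in mm, from 0 to 85.4, set as the call begins (left out, the last holds). The fingers move at their own pace and stop on an object; "force" is the grip in N (left out, the last holds). Time passes only in rows, so rows that repeat a pose let the fingers close. It gives the time, the measured TCP pose, the force and the opening at its end, in the units of the state.
- telemetry.read_state(): the state, without advancing time (a new reading comes with each control period).
- vision.snapshot(name): name is "scene" or "top" or "wrist"; returns a dict with "image" (480x640x3 uint8, blue, green, red), "mtx" (3x3 intrinsics, pixels), "rvec" (rotation vector, rad) and "tvec" (3), from world to camera coordinates, as OpenCV has them; the wrist camera has in their place "hand_eye" (4x4, takes a point from camera to tool coordinates, whose origin is the TCP and whose axes are the flange's). Camera axes: x right, y down, z forward; pixel columns grow to the right and rows downward; lengths in m; the calibration is good to about 2 mm. A picture is of the moment at which its call begins: read the wrist's pose just before it. There is no depth.
- robot.job_done(): hands the job in, once; it reports no verdict.
The state is a dict: "t": time; "q": joint angles; "joint_velocities": joint speeds; "joint_efforts": joint torques, N m; "ee_pos": TCP position; "tool_rot": TCP orientation; "wrist_force": force on the tool from outside, world axes, zero at the start; "wrist_torque": the same for the moment, N m; "gripper_width": opening from 0.0 (shut) to 1.0 (fully open).
Only numpy, scipy, OpenCV 4.12 (cv2) and the standard library are available. Lean on these libraries where they do the work, as an engineer would, in place of code of your own. Each camera call takes 0.05 s, during which the arm holds its last target. There are 200 camera calls.

TASK

The long glass hybridisation bottle is lying loose on the bench. With the outside of your fingers, nudge it endwise if it is out of line with the grey V-cradle, then roll it by its side along the bench, up the cradle's sloping noses and gently into the two V-notches, so that it lies still with bare glass in both notches and a cap beyond either end. Roll it, don't grip or lift it, and leave everything else standing where it is.

Things in the scene. Friction and masses are not known exactly. Their poses are not given: they have to be found in the camera images.
- bottle: The long bottle, lying on the bench: straight clear glass tube 36 mm in diameter (mesh sheet inside), a round cap 44 mm in diameter and 30 mm long on each end; 260 mm overall, 200 mm of bare glass between the caps; 0.24 to 0.48 kg. Origin: middle of its axis, 22 mm above the bench when it rests on its caps. x runs along the bottle; y and z turn as it rolls.
- bottle_end_a (a point): Centre of the bottle's end face on its +x side. The bottle is smooth (friction about 0.4, on fingers too): pushed sideways, even off its middle, it rolls straight across its length and hardly turns; let go at 0.1 m/s it coasts about 10 mm. Pushed on an end it slides along its length and stops at once. The V-notches square it up.
- bottle_end_b (a point): Centre of the bottle's end face on its -x side (the two ends look alike).
- cradle: V-cradle, screwed to the bench: two equal grey V-blocks, each 20 mm wide along x, centred at x = -55 and +55 mm (90 mm clear between them), joined by two thin steel rods lower than 12 mm. Origin: on the bench midway between the blocks, below the bottoms of the notches. x runs along the bottle lying in it; it rolls on from the +y side, towards -y.
- cradle_nose (a point): On the bench at the nose tips, midway between the blocks, 53 mm from the cradle's origin. Each block in cradle (y, height) mm: nose tip (53, 2), straight slope to the lip (16 to 13, 12), notch bottom (0, 4.5), 30 degree slope up to (-22, 17), back cheek 34 high from -25 to -36, foot 8 high to -56. The tips pass under the glass, 4 mm above the bench, not under the caps.
- cradle_seat (a point): Where the middle of the bottle's axis lies when it is seated and centred: 25 mm above the bench, over the notch bottoms; axes as the cradle's. Crossing the lips the axis rises to 30 mm, then drops 5 mm into the notches. Both caps must lie outside the two blocks: off-centre along x by at most 32 mm.
- short_bottle: Bystander: a short bottle of the same kind, 150 mm tall and 44 mm wide, standing upright on one cap. Origin at the centre of its underside; z is up.
- reagent_bottle: Bystander: a round screw-capped glass reagent bottle, 70 mm wide and about 138 mm tall, standing. Origin at the centre of its underside; z is up.
- beaker: Bystander: an empty glass beaker, 64 mm wide and 75 mm tall, standing. Origin at the centre of its underside; z is up.
- tube_rack: Bystander: a low tube rack, 60 x 125 x 24 mm (small tube caps stand up to 6 mm above it), lying flat. Origin at the centre of its underside; z is up.
- timer: Bystander: a bench timer with a sloping face, about 65 x 68 mm and 66 mm tall. Origin at the centre of its underside; z is up.
- conical_rack: Bystander: a square open rack, 80 x 80 mm, holding four capped 50 ml tubes, 125 mm tall in all. Origin at the centre of its underside; z is up.
- cryo_rack: Bystander: a low flat block rack for small vials, 130 x 75 x 30 mm. Origin at the centre of its underside; z is up.

How it is judged:
By the outcome, as a careful person would: the job done as asked, in the order asked, and still so for the second after the job is handed in, with the robot touching nothing.
It also fails if it takes over 58 s, if anything falls off the work surface, if the arm or the gripper's body presses on something with over 40 N, if the wrist force passes 120 N, or if a joint passes its speed limit or range.

## Working session

There is one attempt and no reset: what is moved stays moved. The work goes in short steps, Python scripts to look and compute and a tool call to move; the robot and the scene stay as the last step left them, time stands still between calls to the robot, and variables do not carry over. Pictures are saved under pics/ and viewed, about 8 in all and at most 12, crops included, and the job is handed in when it is done.

Besides the shell and the picture viewer there is one more tool, called after "Emit:" as name(argument=value, ...), one argument or row to a line, values as JSON. drive_tool: Moves the arm, as the interface text tells. Its arguments: {"type":"object","properties":{"xyz":{"type":"array","items":{"type":"array","items":{"type":"number"}}},"turn":{"type":"array","items":{"type":"number"}},"gripper":{"type":"number"},"force":{"type":"number"}},"required":["xyz","turn"]}

```bash
mkdir -p pics; cat > h.py <<'E'
import numpy as np, cv2
from plant import telemetry, vision, robot
def snap(n,f):
    d=vision.snapshot(n); cv2.imwrite('pics/'+f,d['image']); return d
def ray(d,uv,z):
    R,_=cv2.Rodrigues(np.array(d['rvec'],float)); t=np.array(d['tvec'],float).ravel()
    K=np.array(d['mtx'],float)
    C=-R.T@t; v=R.T@np.linalg.inv(K)@np.array([uv[0],uv[1],1.])
    return C+v*(z-C[2])/v[2]
def proj(d,P):
    return cv2.projectPoints(np.array(P,float).reshape(-1,3),np.array(d['rvec'],float),np.array(d['tvec'],float),np.array(d['mtx'],float),None)[0].reshape(-1,2)
E
python3 - <<'E'
from h import *
s=telemetry.read_state(); print(s['t'],s['ee_pos'],np.round(s['tool_rot'],3),s['wrist_force'])
for n in('top','scene'):
    d=snap(n,n+'0.png'); R,_=cv2.Rodrigues(np.array(d['rvec'],float)); print(n,-R.T@np.array(d['tvec']).ravel(),np.array(d['mtx'])[0])
E
```

```text
0.0 [0.15377158 0.60542417 0.23071244] [[-0.969  0.246 -0.   ]
 [ 0.246  0.969 -0.001]
 [ 0.    -0.001 -1.   ]] [ 0.09611301 -0.51455002 -0.50902471]
top [0.4225889  0.00215535 1.59502123] [489.63335041   0.         315.1864199 ]
scene [ 1.14406716 -0.23069636  0.95303431] [446.47022857   0.         313.00779962]
```

View pics/top0.png

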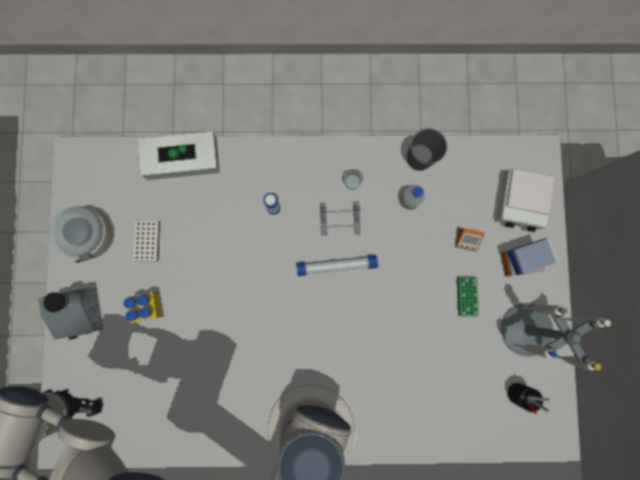

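View pics/scene0.png

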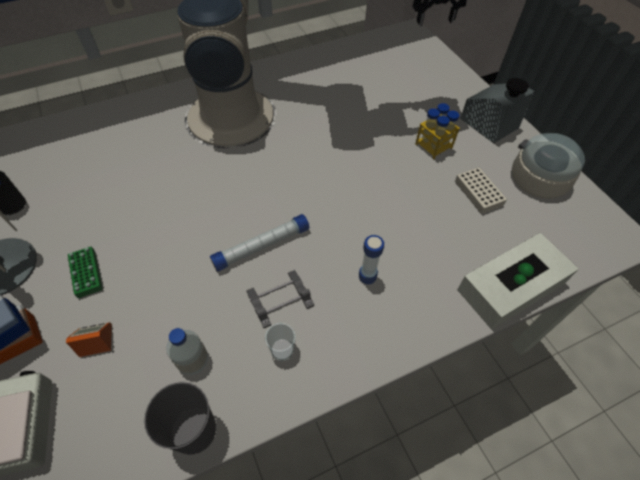

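Top view: the bottle runs from (297,268) to (377,262), and the cradle is at about (340,218) beyond it, with the beaker behind at (352,179) and the short bottle to its left at (271,203). I'll zoom in to measure.

```bash
python3 - <<'E'
from h import *
d=snap('top','t1.png'); im=d['image']; e=snap('scene','s1.png'); 
a=cv2.resize(im[160:290,260:420],None,fx=5,fy=5,interpolation=cv2.INTER_CUBIC)[:,:]
b=cv2.resize(e['image'][200:350,200:400],None,fx=4,fy=4,interpolation=cv2.INTER_CUBIC)
a=cv2.resize(a,(640,520)); b=cv2.resize(b,(800,600))
cv2.imwrite('pics/a1.png',a);cv2.imwrite('pics/b1.png',b)
def blue(d):
    h=cv2.cvtColor(d['image'],cv2.COLOR_BGR2HSV)
    m=cv2.inRange(h,(105,120,50),(125,255,255))
    n,l,st,c=cv2.connectedComponentsWithStats(m)
    for i in range(1,n):
        if st[i,4]>20: print(c[i].round(1),st[i],ray(d,c[i],.03).round(4))
blue(d);print();blue(e)
E
```

```text
[417.6 191.5] [413 187  10  10  69] [ 0.7469 -0.3551  0.03  ]
[272.1 205.1] [267 201  10   7  22] [0.7048 0.1182 0.03  ]
[513.9 261.3] [509 251  11  22  90] [ 0.5169 -0.659   0.03  ]
[372.5 261.3] [368 256   9  12  83] [ 0.5205 -0.2033  0.03  ]
[300.8 268.4] [297 263   8  12  87] [0.4993 0.0266 0.03  ]
[135.7 300.9] [124 295  24  12 169] [0.4008 0.5483 0.03  ]
[137.4 313.6] [126 308  24  12 168] [0.3612 0.5419 0.03  ]

[443.1 113.9] [428 103  31  22 361] [0.3054 0.5932 0.03  ]
[301.3 221.7] [294 215  14  15 123] [0.5049 0.0267 0.03  ]
[373.4 247.7] [365 238  19  16  88] [0.6522 0.1571 0.03  ]
[218.4 259.9] [211 252  15  17 161] [ 0.5276 -0.2031  0.03  ]
[176.8 336.2] [169 329  16  16 192] [ 0.6781 -0.3457  0.03  ]
```

View pics/a1.png

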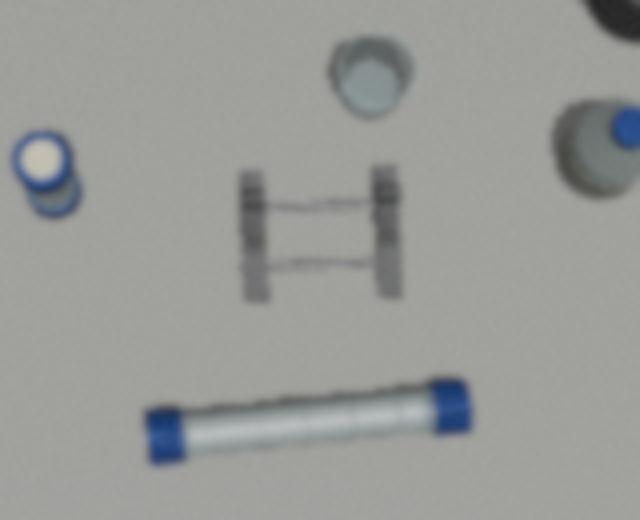

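View pics/b1.png

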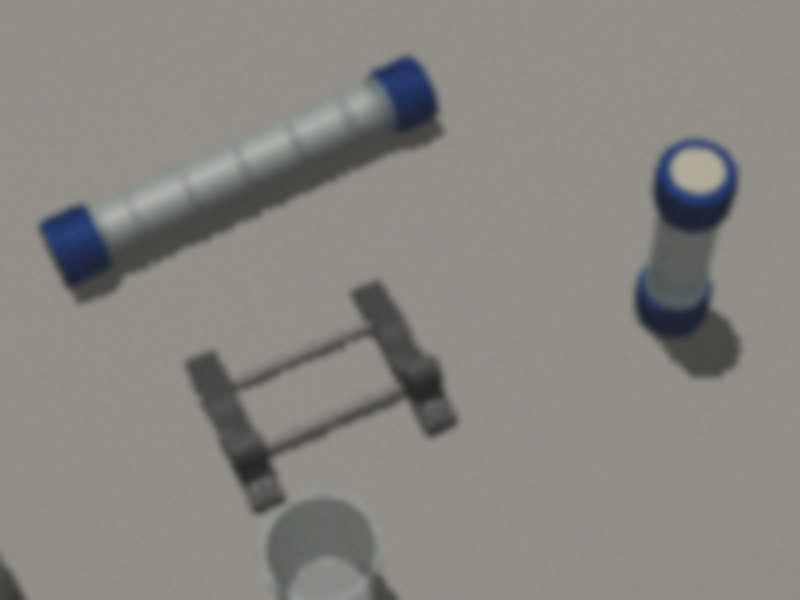

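```bash
python3 - <<'E'
from h import *
d=vision.snapshot('top'); e=vision.snapshot('scene')
A=lambda p,z: ray(d,(260+p[0]/4,160+p[1]/4),z)
B=lambda p,z: ray(e,(200+p[0]/4,200+p[1]/4),z)
N=[A((257,301),.002),A((391,297),.002)];F=[A((251,171),.008),A((384,165),.008)]
N2=[B((367,283),.002),B((200,354),.002)];F2=[B((442,430),.006),B((265,507),.006)]
for n,f in((N,F),(N2,F2)):
    n=np.array(n);f=np.array(f); print(n.round(4)[:,:2].tolist(),f.round(4)[:,:2].tolist())
    m=n.mean(0);k=f.mean(0); v=(m-k)[:2]; w=(n[0]-n[1])[:2]+(f[0]-f[1])[:2]
    print('len',np.linalg.norm(v),'sep',np.linalg.norm(w)/2,'ang y',np.degrees(np.arctan2(v[1],v[0])),'ang w',np.degrees(np.arctan2(w[1],w[0])),'seat',k[:2]+v*56/109)
# bottle caps: ends
for nm,c in(('top',[(372.5,261.3),(300.8,268.4)]),):
    for z in(.022,.028):
        p=[ray(d,q,z) for q in c]; print(z,np.round(p,4),np.linalg.norm(p[0]-p[1]),np.degrees(np.arctan2(*(p[1]-p[0])[:2])))
for z in(.022,.028):
    p=[ray(e,q,z) for q in[(218.4,259.9),(301.3,221.7)]]; print(z,np.round(p,4),np.linalg.norm(p[0]-p[1]),np.degrees(np.arctan2(*(p[1]-p[0])[:2])))
E
```

```text
[[0.6088, -0.0504], [0.6113, -0.1603]] [[0.7157, -0.0464], [0.72, -0.1559]]
len 0.10788055184898046 sep 0.1097986096221232 ang y -177.75195543418835 ang w 91.80143353707129 seat [ 0.66246511 -0.10329137]
[[0.6139, -0.0472], [0.6179, -0.1578]] [[0.7256, -0.0468], [0.7278, -0.158]]
len 0.11079962436665662 sep 0.11095723756219113 ang y -179.96781213126349 ang w 91.5920218069556 seat [ 0.66976267 -0.10244443]
0.022 [[ 0.5209 -0.2043  0.022 ]
 [ 0.4998  0.0267  0.022 ]] 0.23198441379763896 -5.210877585934545
0.028 [[ 0.5205 -0.2035  0.028 ]
 [ 0.4995  0.0266  0.028 ]] 0.2310995519411975 -5.2108775859345275
0.022 [[ 0.5222 -0.2028  0.022 ]
 [ 0.4994  0.029   0.022 ]] 0.2329428823203149 -5.6225713248884315
0.028 [[ 0.5262 -0.203   0.028 ]
 [ 0.5036  0.0274  0.028 ]] 0.23144169457205432 -5.622571324888413
```

Bottle: centre about (0.511, -0.088), with its axis at 95.4°. Its lengths check out (232 mm between cap centres against 230 mm nominal). Cradle: seat about (0.665, -0.103), with its x axis at about 91.7°, block spacing 110 mm and the noses towards the robot. Rolled as it lies, the bottle would end about 30 mm too far to +y, so I'll first nudge its +y end by about 28 mm with the fingers shut.

Emit:
drive_tool(
  xyz=[
    [-46, -42, 0],
    [-92, -84, 20],
    [-138, -126, 40],
    [-184, -168, 60],
    [-229, -210, 80],
  ],
  turn=[0, 0, 0, 0, 0],
  gripper=0,
)

```text
t: 0.92
ee_pos: [0.3194, 0.3532, 0.1544]
tool_rot: [[-0.969, 0.246, 0.001], [0.246, 0.969, 0.001], [-0.001, 0.001, -1.0]]
wrist_force: [1.9, 0.9, -1.0]
gripper_width: 0.002
```

Emit:
drive_tool(
  xyz=[
    [-46, -42, 10],
    [-92, -84, 20],
    [-138, -126, 30],
    [-184, -168, 40],
    [-229, -209, 50],
  ],
  turn=[-0.07, -0.14, -0.21, -0.28, -0.343],
)

```text
t: 1.55
ee_pos: [0.4893, 0.095, 0.1048]
tool_rot: [[-0.995, -0.096, 0.001], [-0.096, 0.995, 0.0], [-0.001, 0.0, -1.0]]
wrist_force: [0.3, 1.1, -0.4]
gripper_width: -0.002
```

Emit:
drive_tool(
  xyz=[
    [0, 0, 0],
  ],
  turn=[0],
)

```text
t: 1.68
ee_pos: [0.4904, 0.0936, 0.1044]
tool_rot: [[-0.996, -0.09, 0.001], [-0.09, 0.996, -0.0], [-0.001, -0.0, -1.0]]
wrist_force: [-0.8, 0.7, 0.1]
gripper_width: 0.003
```

Emit:
drive_tool(
  xyz=[
    [-4, 0, 30],
    [-4, 0, 60],
    [-4, 0, 82],
    [-4, -10, 84],
    [-4, -20, 84],
  ],
  turn=[0, 0, 0, 0, 0],
)

```text
t: 2.3
ee_pos: [0.4942, 0.077, 0.0215]
tool_rot: [[-0.996, -0.094, 0.0], [-0.094, 0.996, -0.0], [-0.0, -0.0, -1.0]]
wrist_force: [0.1, 0.2, 0.0]
gripper_width: -0.002
```

Emit:
drive_tool(
  xyz=[
    [0, -6, 0],
    [0, -12, 0],
    [0, -19, 0],
    [0, -26, 0],
    [0, -33, 0],
  ],
  turn=[0, 0, 0, 0, 0],
)

```text
t: 2.92
ee_pos: [0.4971, 0.0442, 0.021]
tool_rot: [[-0.996, -0.094, 0.0], [-0.094, 0.996, 0.0], [-0.0, 0.0, -1.0]]
wrist_force: [-0.6, 2.4, 2.1]
gripper_width: 0.001
```

Emit:
drive_tool(
  xyz=[
    [0, -4, 0],
    [0, -7, 0],
    [0, -9, 0],
    [0, -9, 0],
  ],
  turn=[0, 0, 0, 0],
)

```text
t: 3.42
ee_pos: [0.4979, 0.0355, 0.0209]
tool_rot: [[-0.996, -0.094, -0.0], [-0.094, 0.996, -0.0], [0.0, -0.0, -1.0]]
wrist_force: [0.3, 0.4, -0.7]
gripper_width: 0.005
```

```bash
cat >> h.py <<'E'
def caps(d,ylo=-.32,yhi=.1):
    m=cv2.inRange(cv2.cvtColor(d['image'],cv2.COLOR_BGR2HSV),(105,120,50),(125,255,255))
    n,l,st,c=cv2.connectedComponentsWithStats(m); P=[]
    for i in range(1,n):
        p=ray(d,c[i],.025)
        if st[i,4]>20 and .42<p[0]<.72 and ylo<p[1]<yhi: P.append(p); print(c[i].round(1),st[i,4],p.round(4)[:2])
    if len(P)==2:
        v=P[1]-P[0]; v*=np.sign(v[1]); print('c',((P[0]+P[1])/2).round(4)[:2],'ang',np.degrees(np.arctan2(v[1],v[0])).round(2),np.linalg.norm(v).round(4))
E
python3 - <<'E'
from h import *
caps(snap('top','t2.png')); caps(snap('scene','s2.png'))
s=telemetry.read_state(); print(s['t'],s['ee_pos'],s['wrist_force'])
E
```

```text
[378.6 260.4] 85 [ 0.5233 -0.2235]
[295.3 225.9] 128 [0.5074 0.0088]
[211.  263.6] 162 [ 0.5268 -0.2224]
[363.9 277.6] 31 [0.7152 0.0975]
3.525 [0.49791693 0.03555229 0.02087021] [ 0.47589983 -0.00994291  0.18321258]
```

Emit:
drive_tool(
  xyz=[
    [0, -4, 0],
    [0, -8, 0],
    [0, -9, 0],
    [0, -9, 0],
  ],
  turn=[0, 0, 0, 0],
)

```text
t: 4.03
ee_pos: [0.4988, 0.0264, 0.0209]
tool_rot: [[-0.996, -0.094, 0.0], [-0.094, 0.996, -0.0], [-0.0, -0.0, -1.0]]
wrist_force: [-0.3, 0.7, -0.6]
gripper_width: -0.003
```

Emit:
drive_tool(
  xyz=[
    [0, 15, 0],
    [0, 30, -20],
    [0, 30, -60],
    [30, 0, -90],
    [55, -50, -90],
  ],
  turn=[0, 0, 0, 0, 0],
)

```text
t: 4.65
ee_pos: [0.4491, -0.0277, 0.1127]
tool_rot: [[-0.995, -0.097, 0.004], [-0.097, 0.995, -0.001], [-0.003, -0.001, -1.0]]
wrist_force: [0.3, -1.2, -0.6]
gripper_width: 0.004
```

Emit:
drive_tool(
  xyz=[
    [0, -35, 0],
    [0, -70, 0],
    [0, -78, 0],
    [0, -78, 0],
  ],
  turn=[0.03, 0.06, 0.06, 0.06],
  gripper=85,
)

```text
t: 5.15
ee_pos: [0.456, -0.1055, 0.1108]
tool_rot: [[-0.999, -0.034, -0.0], [-0.034, 0.999, 0.0], [0.0, 0.0, -1.0]]
wrist_force: [-0.2, 0.4, -0.2]
gripper_width: 0.841
```

```bash
python3 - <<'E'
from h import *
caps(snap('top','t3.png')); caps(snap('scene','s3.png'))
s=telemetry.read_state(); print(s['t'],s['ee_pos'],s['wrist_force'],s['gripper_width'],s['tool_rot'])
d=snap('wrist','w3.png'); print(d['hand_eye'])
E
```

```text
[381.3 259.2] 67 [ 0.5273 -0.2326]
[309.6 267.7] 80 [ 0.5017 -0.0017]
c [ 0.5145 -0.1171] ang 96.34 0.2323
[292. 227.] 134 [ 5.072e-01 -2.000e-04]
[207.5 265. ] 164 [ 0.5274 -0.2314]
c [ 0.5173 -0.1158] ang 95.0 0.2321
5.25 [ 0.45584477 -0.10484266  0.11084435] [ 0.35263149 -0.89643156 -0.09524763] 0.9898657285869203 [[-9.99378857e-01 -3.52370746e-02 -4.99036901e-04]
 [-3.52372304e-02  9.99378929e-01  3.06874691e-04]
 [ 4.87913597e-04  3.24268757e-04 -9.99999828e-01]]
[[-1.30516386e-03 -9.55069903e-01 -2.96377761e-01  7.48297246e-02]
 [ 9.99999069e-01 -1.36454950e-03 -6.48658711e-06  1.18918643e-03]
 [-3.98226982e-04 -2.96377494e-01  9.55070795e-01 -1.42227464e-01]
 [ 0.00000000e+00  0.00000000e+00  0.00000000e+00  1.00000000e+00]]
```

View pics/w3.png

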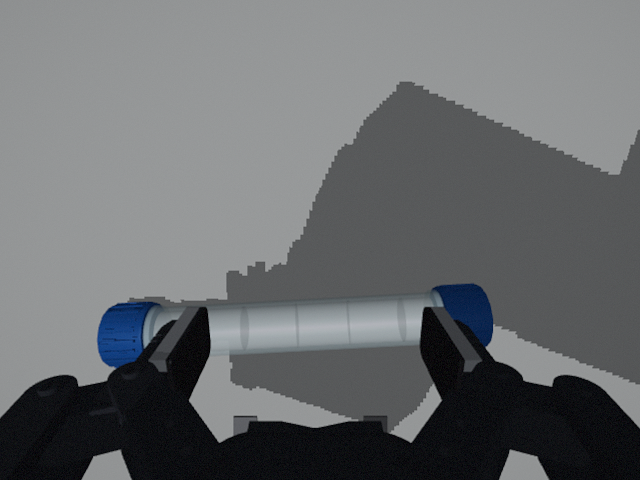

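Wrist view: the bottle lies across rows 290–360 with its caps at about (125,335) and (465,312), and the fingertips are just robot-side of it. The nudge is done: centre about (0.515, -0.116), so a straight roll should finish at y ≈ -0.102. Next I'll lower behind it with the fingers open and aligned to the cradle.

Emit:
drive_tool(
  xyz=[
    [0, 0, 40],
    [0, 0, 80],
    [0, 0, 105],
    [-8, 0, 105],
    [-12, 0, 105],
  ],
  turn=[0, 0, 0, 0, 0],
)

```text
t: 5.92
ee_pos: [0.4693, -0.1053, 0.0067]
tool_rot: [[-0.999, -0.035, 0.001], [-0.035, 0.999, -0.0], [-0.001, -0.0, -1.0]]
wrist_force: [0.9, -0.7, -0.4]
gripper_width: 0.991
```

Emit:
drive_tool(
  xyz=[
    [-5, 0, 0],
    [-10, 0, 0],
    [-15, 0, 0],
    [-20, 0, 0],
    [-25, 0, 0],
  ],
  turn=[0, 0, 0, 0, 0],
)

```text
t: 6.55
ee_pos: [0.4934, -0.1047, 0.0059]
tool_rot: [[-0.999, -0.034, -0.0], [-0.034, 0.999, 0.0], [0.0, 0.0, -1.0]]
wrist_force: [-0.1, 0.3, 0.1]
gripper_width: 0.994
```

Emit:
drive_tool(
  xyz=[
    [-5, 0, 0],
    [-10, 0, 0],
    [-15, 0, 0],
    [-20, 0, 0],
    [-20, 0, 0],
  ],
  turn=[0, 0, 0, 0, 0],
)

```text
t: 7.18
ee_pos: [0.5135, -0.1041, 0.0059]
tool_rot: [[-0.999, -0.034, 0.0], [-0.034, 0.999, -0.0], [-0.0, -0.0, -1.0]]
wrist_force: [-0.2, 1.9, 0.5]
gripper_width: 0.994
```

```bash
python3 - <<'E'
from h import *
caps(snap('top','t4.png')); caps(snap('scene','s4.png'))
s=telemetry.read_state(); print(s['t'],s['ee_pos'],s['wrist_force'])
E
```

```text
[308.5 256.4] 78 [0.538  0.0018]
[299.2 237.6] 145 [0.5452 0.0033]
[213.7 277.2] 179 [ 0.566 -0.228]
[363.9 277.3] 28 [0.7145 0.0978]
7.275 [ 0.51291858 -0.10397753  0.00587552] [ 0.89897236 -0.79829361  0.4083352 ]
```

Emit:
drive_tool(
  xyz=[
    [-6, 0, 0],
    [-12, 0, 0],
    [-18, 0, 0],
    [-24, 0, 0],
    [-30, 0, 0],
  ],
  turn=[0, 0, 0, 0, 0],
)

```text
t: 7.9
ee_pos: [0.5435, -0.103, 0.0059]
tool_rot: [[-0.999, -0.034, 0.0], [-0.034, 0.999, -0.0], [-0.0, -0.0, -1.0]]
wrist_force: [-0.4, -0.1, -0.5]
gripper_width: 0.992
```

Emit:
drive_tool(
  xyz=[
    [-5, 0, 0],
    [-10, 0, 0],
    [-15, 0, 0],
    [-20, 0, 0],
    [-25, 0, 0],
  ],
  turn=[0, 0, 0, 0, 0],
)

```text
t: 8.52
ee_pos: [0.5683, -0.1021, 0.0059]
tool_rot: [[-0.999, -0.034, 0.0], [-0.034, 0.999, -0.0], [-0.0, -0.0, -1.0]]
wrist_force: [-0.9, -0.2, 0.0]
gripper_width: 0.995
```

Emit:
drive_tool(
  xyz=[
    [-4, 0, 0],
    [-8, 0, 0],
    [-12, 0, 0],
    [-16, 0, 0],
    [-20, 0, 0],
  ],
  turn=[0, 0, 0, 0, 0],
)

```text
t: 9.15
ee_pos: [0.5881, -0.1014, 0.0059]
tool_rot: [[-0.999, -0.034, -0.0], [-0.034, 0.999, 0.0], [0.0, 0.0, -1.0]]
wrist_force: [-0.9, 0.2, 0.9]
gripper_width: 1.001
```

```bash
python3 - <<'E'
from h import *
caps(snap('top','t5.png')); e=snap('scene','s5.png');caps(e)
cv2.imwrite('pics/c5.png',cv2.resize(e['image'][200:350,200:400],None,fx=4,fy=4,interpolation=cv2.INTER_CUBIC))
s=telemetry.read_state(); print(s['t'],s['ee_pos'],s['wrist_force'])
E
```

```text
[306.1 233.9] 75 [0.6108 0.0089]
[313.5 258.9] 161 [0.6179 0.01  ]
[365.2 278.3] 43 [0.7181 0.0994]
[223.9 296.8] 193 [ 0.626  -0.2221]
9.25 [ 0.5884805  -0.10148225  0.00592837] [-0.34853422  0.0343728   0.55579732]
```

View pics/c5.png

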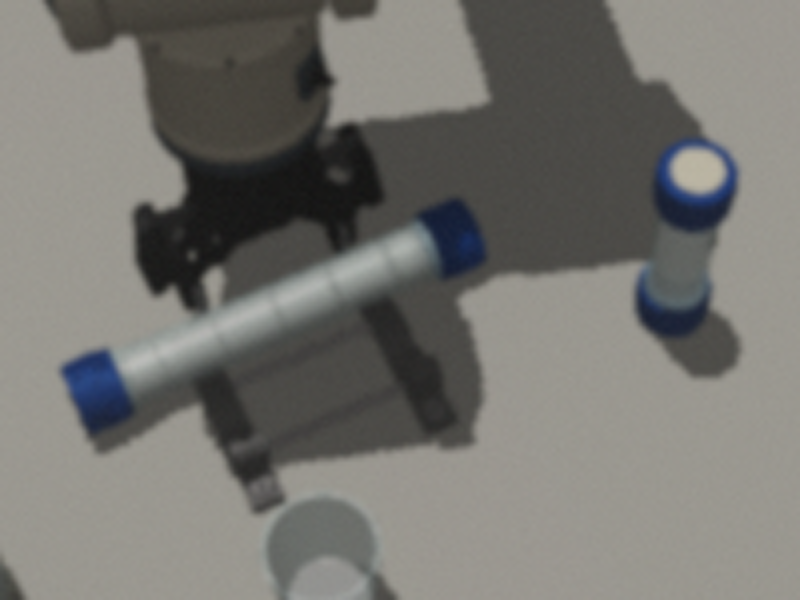

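The bottle is now squared to the cradle: its caps are at about (453,238) and (98,390), both outside the blocks, and the glass is on the noses. I'll carry on slowly.

Emit:
drive_tool(
  xyz=[
    [-3, 0, 0],
    [-6, 0, 0],
    [-9, 0, 0],
    [-12, 0, 0],
    [-15, 0, 0],
  ],
  turn=[0, 0, 0, 0, 0],
)

```text
t: 9.88
ee_pos: [0.6019, -0.1008, 0.0058]
tool_rot: [[-0.999, -0.034, -0.002], [-0.034, 0.999, 0.0], [0.002, 0.0, -1.0]]
wrist_force: [-6.4, -0.6, 4.7]
gripper_width: 0.996
```

Emit:
drive_tool(
  xyz=[
    [-2.5, 0, 0],
    [-5, 0, 0],
    [-7.5, 0, 0],
    [-10, 0, 0],
    [-12, 0, 0],
  ],
  turn=[0, 0, 0, 0, 0],
)

```text
t: 10.5
ee_pos: [0.6139, -0.1004, 0.0058]
tool_rot: [[-0.999, -0.034, -0.002], [-0.034, 0.999, 0.0], [0.002, 0.0, -1.0]]
wrist_force: [-7.8, -0.8, 4.9]
gripper_width: 0.996
```

```bash
python3 - <<'E'
from h import *
caps(snap('top','t6.png')); e=snap('scene','s6.png');caps(e)
s=telemetry.read_state(); print(s['t'],s['ee_pos'],s['wrist_force'])
E
```

```text
[305.8 225.3] 85 [0.6389 0.0098]
[318.5 265.3] 173 [0.6395 0.0135]
[227.1 304. ] 201 [ 0.6466 -0.2211]
c [ 0.6431 -0.1038] ang 91.72 0.2347
10.6 [ 0.61424256 -0.10041716  0.00582665] [-4.51132644 -0.24166456  3.23447407]
```

Emit:
drive_tool(
  xyz=[
    [-1.5, 0, 0],
    [-3, 0, 0],
    [-4.5, 0, 0],
    [-6, 0, 0],
  ],
  turn=[0, 0, 0, 0],
)

```text
t: 11.1
ee_pos: [0.6214, -0.1004, 0.006]
tool_rot: [[-0.999, -0.034, 0.001], [-0.034, 0.999, -0.0], [-0.001, -0.0, -1.0]]
wrist_force: [-0.6, 0.6, -0.7]
gripper_width: 1.0
```

Emit:
drive_tool(
  xyz=[
    [-1, 0, 0],
    [-2, 0, 0],
    [-3, 0, 0],
  ],
  turn=[0, 0, 0],
)

```text
t: 11.48
ee_pos: [0.6241, -0.1002, 0.0059]
tool_rot: [[-0.999, -0.034, 0.0], [-0.034, 0.999, -0.0], [-0.0, -0.0, -1.0]]
wrist_force: [-1.0, -0.8, -0.2]
gripper_width: 0.995
```

```bash
python3 - <<'E'
from h import *
caps(snap('top','t7.png')); e=snap('scene','s7.png');caps(e)
s=telemetry.read_state(); print(s['t'],s['ee_pos'],s['wrist_force'])
E
```

```text
[305.5 221.6] 87 [0.6509 0.0107]
[321.1 269.7] 178 [0.6533 0.014 ]
[365.2 278.3] 50 [0.7183 0.0995]
[229.4 309. ] 205 [ 0.661  -0.2204]
11.575 [ 0.62413094 -0.10023656  0.00593272] [ 0.61819711  0.64824013 -0.05334008]
```

```bash
python3 - <<'E'
from h import *
e=snap('scene','s8.png')
cv2.imwrite('pics/c8.png',cv2.resize(e['image'][215:340,205:345],None,fx=5.7,fy=4.8*5.7/4.8*0.84,interpolation=cv2.INTER_CUBIC)[:600,:800])
caps(e)
E
```

```text
[322.3 272.4] 180 [0.6614 0.0133]
[365.4 278.4] 50 [0.7187 0.0996]
[230.6 312. ] 206 [ 0.669  -0.2203]
```

View pics/c8.png

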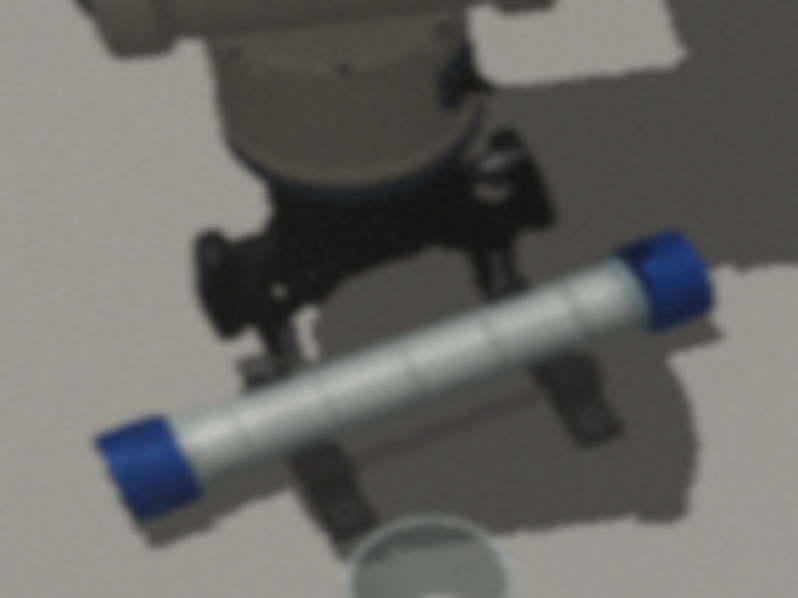

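The bottle has just rolled over the lips by itself: its axis moved from 0.657 to 0.665 between the two frames. I'll hold so it settles, then back off.

Emit:
drive_tool(
  xyz=[
    [0, 0, 0],
    [0, 0, 0],
    [0, 0, 0],
    [0, 0, 0],
    [0, 0, 0],
  ],
  turn=[0, 0, 0, 0, 0],
)

```text
t: 12.25
ee_pos: [0.624, -0.1002, 0.0059]
tool_rot: [[-0.999, -0.034, 0.0], [-0.034, 0.999, -0.0], [-0.0, -0.0, -1.0]]
wrist_force: [-0.0, -0.2, 0.1]
gripper_width: 0.997
```

```bash
python3 - <<'E'
from h import *
for i in range(3): caps(vision.snapshot('top')); caps(vision.snapshot('scene'))
E
```

```text
[305.3 218.5] 84 [0.6611 0.0113]
[322.4 272.8] 177 [0.6623 0.0131]
[364.8 278.1] 42 [0.7175 0.0988]
[230.8 312.7] 206 [ 0.6711 -0.2203]
[305.4 218.6] 84 [0.6608 0.011 ]
[322.4 272.7] 177 [0.6622 0.0131]
[230.8 312.7] 204 [ 0.6709 -0.2203]
c [ 0.6666 -0.1036] ang 92.13 0.2336
[305.3 218.6] 82 [0.6607 0.0113]
[322.4 272.9] 178 [0.6626 0.0131]
[365.  278.2] 53 [0.7178 0.0991]
[230.8 312.7] 205 [ 0.6711 -0.2204]
```

Emit:
drive_tool(
  xyz=[
    [8, 0, 0],
    [20, 0, 0],
    [40, 0, -10],
    [70, 0, -50],
    [100, 0, -100],
  ],
  turn=[0, 0, 0, 0, 0],
)

```text
t: 13.18
ee_pos: [0.5216, -0.1034, 0.1061]
tool_rot: [[-0.999, -0.034, -0.002], [-0.034, 0.999, 0.001], [0.002, 0.001, -1.0]]
wrist_force: [1.5, -1.1, 0.9]
gripper_width: 0.994
```

Emit:
drive_tool(
  xyz=[
    [40, 0, -30],
    [80, 0, -60],
    [80, 0, -60],
    [80, 0, -60],
  ],
  turn=[0, 0, 0, 0],
)

```text
t: 13.68
ee_pos: [0.444, -0.1065, 0.1659]
tool_rot: [[-0.999, -0.034, 0.001], [-0.034, 0.999, -0.0], [-0.001, -0.0, -1.0]]
wrist_force: [0.4, -0.5, -0.3]
gripper_width: 1.0
```

```bash
python3 - <<'E'
from h import *
for i in range(2): d=snap('top','t9.png'); caps(d); e=snap('scene','s9.png'); caps(e)
a=cv2.resize(d['image'][170:250,280:400],(600,400),interpolation=cv2.INTER_CUBIC)
b=cv2.resize(e['image'][180:380,140:400],(520,400),interpolation=cv2.INTER_CUBIC)
b=cv2.resize(e['image'][225:345,205:365],(800,600),interpolation=cv2.INTER_CUBIC)
cv2.imwrite('pics/c9.png',b);cv2.imwrite('pics/a9.png',a)
# bystanders: change outside
for n,x in(('top',d),('scene',e)):
    o=cv2.imread('pics/%s0.png'%n)
    for nm,P in dict(short=(.69,.115,.07),beaker=(.75,-.13,.04),reag=(.71,-.345,.07)).items():
        u,v=proj(x,P)[0].astype(int); s=np.s_[v-15:v+15,u-15:u+15]; print(n,nm,u,v,np.abs(x['image'][s].astype(int)-o[s]).mean().round(1))
print(telemetry.read_state()['t'],telemetry.read_state()['ee_pos'])
E
```

```text
[376.9 215.6] 80 [ 0.669  -0.2214]
[305.6 218.6] 87 [0.6608 0.0103]
c [ 0.6649 -0.1056] ang 92.03 0.2318
[322.  272.8] 171 [0.6621 0.0121]
[230.8 312.7] 202 [ 0.6708 -0.2204]
c [ 0.6665 -0.1042] ang 92.15 0.2327
[376.9 215.6] 80 [ 0.669  -0.2215]
[305.6 218.6] 87 [0.6608 0.0103]
c [ 0.6649 -0.1056] ang 92.03 0.2319
[321.9 272.8] 169 [0.6618 0.0121]
[230.8 312.7] 202 [ 0.6709 -0.2203]
c [ 0.6664 -0.1041] ang 92.24 0.2326
top short 272 207 4.8
top beaker 348 190 4.9
top reag 417 200 4.3
scene short 367 256 5.5
scene beaker 280 324 6.3
scene reag 176 341 5.8
13.875 [ 0.44429056 -0.10628732  0.16522554]
```

View pics/c9.png

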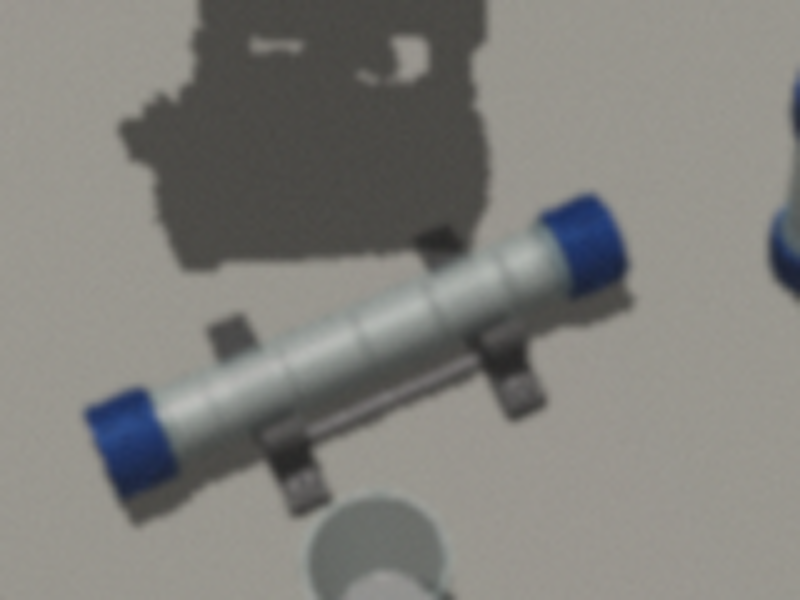

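View pics/a9.png

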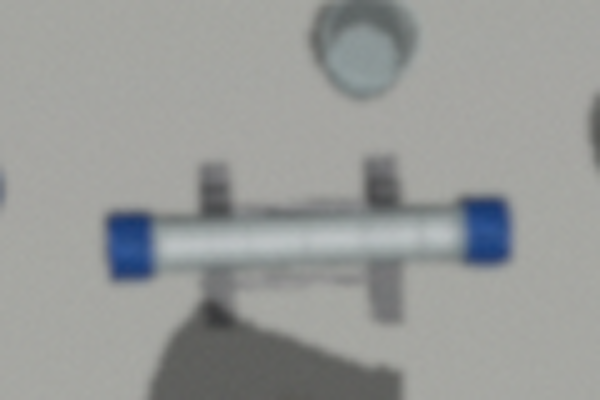

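Both views show the bottle seated in front of the cheeks, with bare glass across both blocks. The caps are clear of the blocks: in the top crop they are at about (130,245) and (487,230), with the blocks at about 215 and 383. It is still, and I see no change in the neighbouring items.

```bash
python3 -c "
from plant import robot; print(robot.job_done())"
```

```text
the job is handed in; nothing more can be done
None
```

The bottle is lying still in both V-notches, with bare glass on each block and a cap beyond either end. The job was handed in at about 14 s.

**What I did:** I nudged the bottle about 28 mm endwise with the shut fingers. Then I opened the fingers, lined them up with the cradle and rolled the bottle by its side along the bench and up the noses. It rolled over the lips and into the notches by itself. I held until it settled, then backed the arm away.

**Last checks:**
- **Position:** the bottle's centre is at about (0.665, -0.105), against my seat estimate of (0.665, -0.103). That puts it about 2 mm off-centre, where 32 mm is allowed.
- **Line:** its axis is at 92.1°, against about 91.7° for the cradle.
- **Stillness:** its position did not change between frames after the arm backed off.
- **Forces:** the largest push I read was about 9 N.
- **Bystanders:** the short bottle, beaker and reagent bottle showed no clear change from the first pictures. I did not re-measure the others; the arm never worked near them.

**Disagreement:** the two cameras differ by 1.5 mm on the bottle's centre. On the cradle they differ by about 7 mm along the rolling direction, so I used the mean for the seat.

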